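Feed a turned ball through a hand-gated ball feeder

ROBOT

A 6-joint arm with a two-finger parallel gripper is mounted at the origin on the work surface. World frame = base frame: x ahead of the robot, y to its left, z up, the work surface at z = 0. Lengths are in m, angles in rad, forces in N, time in s.
With the tool pointing down it reaches from about 0.325 to 0.85 m from the base axis. Payload 4.4 kg.
Tool frame: the origin (TCP) lies midway between the tips of the shut fingers; the grasp point (between the pads) lies 19 mm behind it; z points along the fingers, y is the line along which they close (so a half turn about z gives the same grasp; the last joint's range is limited). The gripper opens to 94 mm and grips with 3 to 60 N. Pads are 16 mm wide; open, the fingers measure 119 mm over their backs; the gripper's body (75 mm by 177 mm) begins 78 mm behind the grasp point.
Start: joints at [1.05, 0.207, 1.542, -0, 1.393, -0.15], TCP at [0.208, 0.536, 0.205] pointing down, gripper open.
Joint ranges: [-2.73, 2.73], [-0.86, 2.22], [0.23, 2.46], [-1.11, 4.25], [0.08, 2.63], [-2.82, 2.82]. Speed limits (rad/s): [2.79, 2.79, 3.14, 3.14, 3.14, 3.14].

INTERFACE

Orientations are given as a unit quaternion [w, x, y, z].
In Python, from cell import telemetry, camera, get_calibration, order, finder gives the robot as it stands.
- The arm moves only by the shell command python3 -m handwheel 'ROWS'. ROWS is JSON, a list of rows, each a list of 5 numbers: the shift along the world's x, y, z as a fraction of full scale, then the turn about the world's z as a fraction of full scale, then the closure, from 0 (fully open) to 1 (shut). A call has exactly 10 rows; each row shifts and turns the commanded pose from where the row before left it; what a row does not reach is not made up. Full scale, the value 1, is 500 mm for a shift and 6 degrees for a turn. A row lasts 1/10 s, in which the tool goes at most 50 mm and 8.59 degrees, less where a joint would pass 70% of its speed; a pose out of reach is approached as far as the arm can. A call with a number of a shift or a turn outside -1 to 1 is refused whole. A call with a gripper value outside its range is refused whole. The fingers move at their own pace and stop on an object; the grip force is fixed at half the most. Time passes only in rows, so rows that do not move let the fingers close, or fill a call up. It gives the time, the measured TCP pose, the force, the opening and the grip force at its end, in the units of the state.
- telemetry.get_obs(): the state, without advancing time (a new reading comes with each control period).
- camera(name): name is "scene" or "top" or "wrist"; returns the picture (480x640x3 uint8, red, green, blue); there is no depth.
- get_calibration(name): a dict with "fx", "fy", "cx", "cy" (pixels), "distortion" ([k1, k2, p1, p2, k3] as OpenCV has them; the pictures are not rectified), "R" (3x3) and "t" (3): a world point X has camera coordinates R X + t; the wrist camera has in their place "tool_from_camera" (4x4, takes a point from camera to tool coordinates, whose origin is the TCP and whose axes are the flange's). Camera axes: x right, y down, z forward; pixel columns grow to the right and rows downward; lengths in m; the calibration is good to about 2 mm. A picture is of the moment at which its call begins: read the wrist's pose just before it. get_calibration takes no time and is no camera call.
- order.sign_off(): hands the job in; it is judged then, once.
Trained networks look in the newest picture that a camera, given by its name, has taken for a name from the list of things; names that differ only in an ending like _2 or _b are one class to them, and where a whole thing is asked for, a point or a joint stands for the part that bears it (a point fixed in the world has none). Each returns a list of dicts, best first, with "score" (0 to 1); they miss things now and then, are a little off and sometimes report something else, mostly with a low value. They report only what shows in the picture. A call takes as long as a camera call. They do not tell look-alikes from the thing itself.
- finder.regions_of(camera, target): "pixels" (480x640 bool, what is visible of it) and "point" ([row, column] in pixels, amid what is visible of it).
The state is a dict: "clock": time; "qpos": joint angles; "joint_velocities": joint speeds; "joint_torque": joint torques, N m; "tcp_pos": TCP position; "ee_rot": TCP orientation; "contact_force": force on the tool from outside, world axes, zero at the start; "torque": the same for the moment, N m; "opening": opening from 0.0 (shut) to 1.0 (fully open); "grasp_force": force on a finger pad.
Only numpy, scipy, OpenCV 4.12 (cv2) and the standard library are available. Lean on these libraries where they do the work, as an engineer would, in place of code of your own. Each camera call takes 0.05 s, during which the arm holds its last target. There are 200 camera calls.

TASK

Take the turned wooden ball off its little stand and lower it gently into the wide hopper of the plywood ball feeder, letting go only when it is practically on the floor, so that it rolls down against the gate pin. Then draw the steel gate pin about 60 mm straight up, so that the ball rolls underneath into the open trough but the pin's lower end stays inside its guide, and finish holding the pin up there, steady; do not disturb the other things on the bench.

Things in the scene. Friction and masses are not known exactly. Their poses are not given: they have to be found in the camera images.
- feeder: Ball feeder fixed to the bench: a plywood chute 275 mm long falling 5 degrees. Origin on the bench straight below the gate pin's axis; x points downstream along the chute, y across, z up. Upstream an open hopper (x -140 to -58 mm), narrowing to a channel 60 mm wide at x -16; in the middle an aluminium guide block bridging the channel; downstream an open trough
- hopper (a point): Middle of the hopper floor, 95 mm upstream of the pin and 30 mm above the bench; a ball resting here has its centre 19 mm higher. The hopper is 82 mm long and 108 mm wide inside, rim 90 mm above the bench. The fingers fit in when closing across the chute (along the feeder's y); closing along the chute, the gripper's body may strike the pin
- bore (a point): Centre of the upper mouth of the vertical guide bore (17 mm wide, 50 mm long, right through), on top of the guide block, 118 mm above the bench. The block measures 44 mm along the chute, 70 mm across, from 68 to 118 mm above the bench
- trough (a point): Point on the trough floor, 106 mm downstream of the pin, where the ball comes to rest. The trough is 60 mm wide, 103 mm long, its walls 38 mm above the bench, its end closed
- ball_center (a point): Centre of the turned wooden ball, 38 mm in diameter, about 25 g, at the start on its stand with the centre 31.5 mm above the bench. It rolls freely down the chute when let go in the hopper
- stand: Dark wooden ring under the ball, 30 mm outside diameter, 16 mm high, fixed; origin under its centre. The ball, a finial and a wax jar may trade places from run to run
- pin_grip (a point): Grasp point of the steel gate pin, on its axis: 28 mm above the lower end and 24 mm below the top of its round grip (22 mm wide, 52 mm long). At the start the pin stands upright in the bore and this point is 34 mm above the guide block's top, 152 mm above the bench. Pulled up 60 mm, the shaft's lower end is 17 mm up inside the bore
- finial: Bystander: turned wooden finial, 42 mm wide, 72 mm high; origin under its centre
- wax: Bystander: amber jar with metal lid, 52 mm wide, 55 mm high; origin under its centre
- gouge: Bystander: wood-handled tool lying beyond the hopper end, 200 mm long
- brush: Bystander: brush lying beyond the feeder, 180 mm long
- cork_block: Bystander: cork sanding block, 90 x 60 x 35 mm
- blank: Bystander: upright wooden cylinder, 40 mm wide, 90 mm high; origin under its centre
- wrench: Bystander: steel wrench lying near the robot, 160 mm long
- pin: The gate pin, loose, about 0.2 kg: below its grip a collar 30 mm wide, 6 mm high, that rests on the guide block; below that the shaft, 16 mm wide, 93 mm long, snug in the bore; its lower end hangs 3 mm above the chute floor and stops the ball, which needs 40 mm of lift to pass. Origin on the axis at the underside of the collar, z up along the axis
- ball: The same wooden ball (its origin turns with it as it rolls: use ball_center)
There are look-alikes about, which are no part of the job. Leave any purple or turquoise look-alike of the ball alone.

How it is judged:
By the outcome, as a careful person would: the job done as asked, in the order asked, and still so for the second after the job is handed in, while the arm keeps its last pose, push and grip.
It also fails if it takes over 56 s, if anything falls off the work surface, if the arm or the gripper's body presses on something with over 40 N, if the wrist force passes 120 N, or if a joint passes its speed limit or range.

## Working session

There is one attempt and no reset: what is moved stays moved. The work goes in short steps, Python scripts to look and compute and a shell command to move; the robot and the scene stay as the last step left them, time stands still between calls to the robot, and variables do not carry over. Pictures are saved under pics/ and viewed, at most 10 in all, crops included, and the job is handed in when it is done.

```bash
mkdir -p pics; cat > h.py <<'E'
import numpy as np,cv2
from cell import telemetry,camera,get_calibration,order,finder
from scipy.spatial.transform import Rotation as Ro
def cal(n):
    c=get_calibration(n);K=np.array([[c['fx'],0,c['cx']],[0,c['fy'],c['cy']],[0,0,1]]);d=np.array(c['distortion'])
    if n=='wrist':
        o=telemetry.get_obs();q=o['ee_rot'];T=np.eye(4);T[:3,:3]=Ro.from_quat([q[1],q[2],q[3],q[0]]).as_matrix();T[:3,3]=o['tcp_pos']
        M=np.linalg.inv(T@np.array(c['tool_from_camera']));R,t=M[:3,:3],M[:3,3]
    else: R,t=np.array(c['R']),np.array(c['t'])
    return K,d,R,t
def ray(C,uv):
    K,d,R,t=C
    p=cv2.undistortPoints(np.array([[uv]],float),K,d)[0,0]
    return -R.T@t, R.T@np.array([p[0],p[1],1])
def atz(C,uv,z):
    o,r=ray(C,uv);return o+r*(z-o[2])/r[2]
def proj(C,X):
    K,d,R,t=C
    return cv2.projectPoints(np.array(X,float).reshape(-1,1,3),cv2.Rodrigues(R)[0],t,K,d)[0][:,0]
def tri(rays):
    A=np.zeros((3,3));b=np.zeros(3)
    for o,r in rays:
        r=r/np.linalg.norm(r);P=np.eye(3)-np.outer(r,r);A+=P;b+=P@o
    return np.linalg.solve(A,b)
def save(n,im): cv2.imwrite('pics/'+n+'.png',im[...,::-1])
E
python3 - <<'E'
from h import *
o=telemetry.get_obs();print(o['clock'],o['tcp_pos'],o['ee_rot'],o['opening'])
for n in('top','scene'):
    im=camera(n);save(n,im);C=cal(n)
    print(n,C[3],-C[2].T@C[3])
    for t in('ball','pin','feeder','stand'):
        for r in finder.regions_of(n,t)[:4]:
            u=r['point'][::-1];print(n,t,round(r['score'],2),np.round(u),r['pixels'].sum(),atz(C,u,.03).round(3))
E
```

```text
0.0 [0.20743219 0.53541866 0.20430067] [-3.65756372e-04  1.83840235e-01  9.82955486e-01 -1.07057943e-03] 0.9957534505774603
top [0.03350394 0.56344185 1.02323701] [0.4503893  0.02937174 1.07791001]
top ball 0.78 [497. 312.] 270 [ 0.416 -0.329  0.03 ]
top ball 0.6 [515. 242.] 236 [ 0.567 -0.374  0.03 ]
top ball 0.58 [497. 275.] 263 [ 0.495 -0.333  0.03 ]
top ball 0.57 [478. 241.] 237 [ 0.568 -0.293  0.03 ]
top pin 0.73 [322. 218.] 203 [0.618 0.047 0.03 ]
top pin 0.35 [431. 239.] 482 [ 0.572 -0.191  0.03 ]
top feeder 0.86 [321. 203.] 5467 [0.649 0.05  0.03 ]
top stand 0.54 [495. 183.] 1303 [ 0.698 -0.335  0.03 ]
scene [-0.37852668 -0.1753817   1.31131156] [ 1.10509867 -0.44769658  0.68695262]
scene ball 0.88 [137. 309.] 314 [ 0.431 -0.335  0.03 ]
scene ball 0.82 [152. 327.] 355 [ 0.492 -0.33   0.03 ]
scene ball 0.67 [148. 371.] 422 [ 0.575 -0.375  0.03 ]
scene ball 0.64 [190. 348.] 363 [ 0.577 -0.301  0.03 ]
scene pin 0.73 [348. 223.] 380 [0.487 0.155 0.03 ]
scene feeder 0.92 [363. 276.] 7002 [0.64 0.06 0.03]
scene stand 0.4 [161. 338.] 135 [ 0.524 -0.329  0.03 ]
```

View pics/top.png

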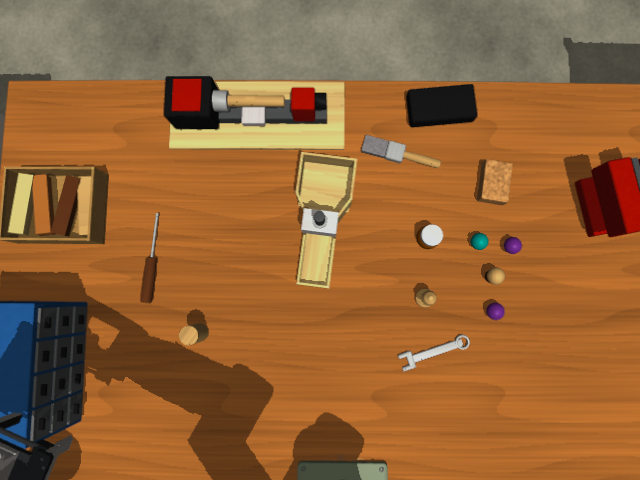

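View pics/scene.png

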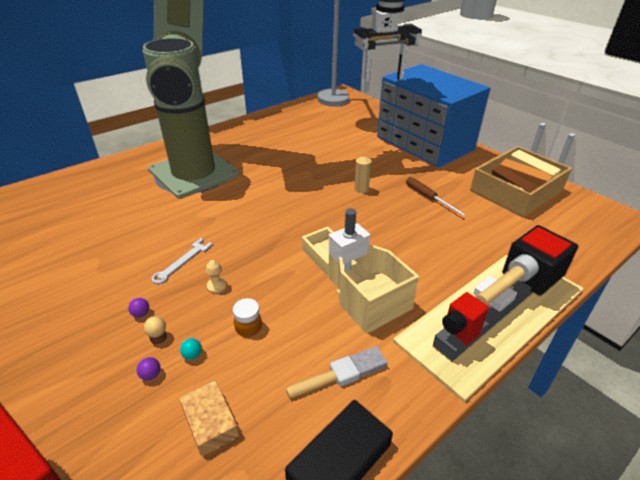

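The wooden ball is at top (497,275) / scene (154,327), with purple and turquoise look-alikes around it. The feeder lies with its hopper away from the robot and the pin at top (320,217). I'll move over the feeder while turning, and look with the wrist camera.

```bash
python3 -m handwheel '[[0.05,-0.083,0.02,0.5,0],[0.05,-0.083,0.02,0.5,0],[0.05,-0.083,0.02,0.5,0],[0.05,-0.083,0.02,0.5,0],[0.05,-0.083,0.02,0.5,0],[0.05,-0.083,0.02,0,0],[0.05,-0.083,0.02,0,0],[0.05,-0.083,0.02,0,0],[0.05,-0.083,0.02,0,0],[0,-0.06,0,0,0]]'
python3 - <<'E'
from h import *
C=cal('wrist');im=camera('wrist');save('w1',im)
o,r=ray(C,(320,240));print(o,r)
for t in('pin','feeder'):
    for r in finder.regions_of('wrist',t)[:2]:
        print(t,r['score'],r['point'],atz(C,r['point'][::-1],.17))
Ct,Cs=cal('top'),cal('scene')
print('ball',tri([ray(Ct,(497,275)),ray(Cs,(153,327))]),atz(Ct,(497,275),.0315))
print('pin',atz(Ct,(320,215),.176),atz(Cs,(350,211),.176))
E
```

```text
clock: 1.5
tcp_pos: [0.4358, 0.1299, 0.2973]
ee_rot: [0.002, 0.055, 0.998, -0.0]
contact_force: [-0.6, -0.1, -0.2]
opening: 1.0
grasp_force: 0.0
[0.36029144 0.13829387 0.47502552] [ 0.27714733 -0.03431495 -0.96034437]
pin 0.57 [358.5, 264.9] [0.55606464 0.06418887 0.17      ]
pin 0.55 [230.0, 77.0] [ 0.4168772  -0.07793071  0.17      ]
ball [ 0.49552367 -0.3307628   0.03358376] [ 0.49539086 -0.33195379  0.0315    ]
pin [0.59953806 0.04868065 0.176     ] [0.59819193 0.05104384 0.176     ]
```

View pics/w1.png

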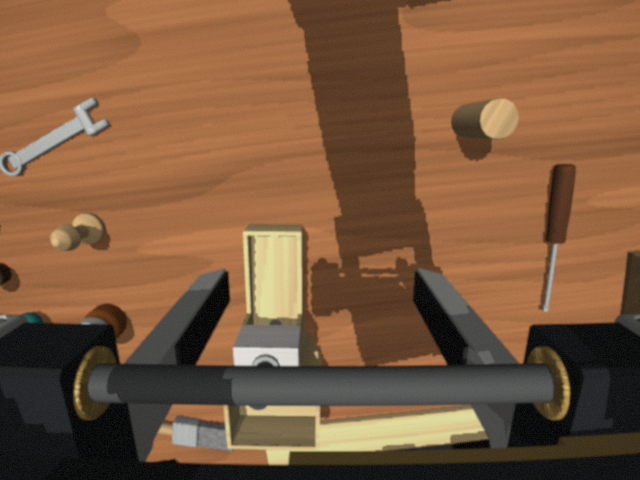

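The wrist view shows the feeder ahead: trough end rim at about (244,226)–(302,226), pin at (265,365) partly behind the gripper's crossbar. The pin fits (0.599, 0.050) from both fixed cameras. Next, the yaw.

```bash
python3 - <<'E'
from h import *
C=cal('wrist');Ct=cal('top')
p=np.array([.599,.050])
print(telemetry.get_obs()['tcp_pos'])
for nm,Cx,uv,z in[('wrist end',C,(273,226),.038),('top end',Ct,(313.5,286),.038),('top hopper far edge',Ct,(327,155),.09)]:
    q=atz(Cx,uv,z)[:2];d=q-p;print(nm,q,np.linalg.norm(d),np.degrees(np.arctan2(d[1],d[0])))
a=atz(C,(244,226),.038);b=atz(C,(302,226),.038);d=(b-a)[:2];print('end edge dir',np.degrees(np.arctan2(d[1],d[0])),np.linalg.norm(d))
# crop upscaled top
im=cv2.imread('pics/top.png')[135:300,270:530];cv2.imwrite('pics/crop.png',cv2.resize(im,None,fx=3,fy=3,interpolation=cv2.INTER_CUBIC))
E
```

```text
[0.433166   0.13133411 0.2956409 ]
wrist end [0.45890044 0.07095916] 0.14165864963192173 171.49154346564038
top end [0.46849388 0.06398832] 0.1312536512332742 173.88210086282032
top hopper far edge [0.74110624 0.03716043] 0.14268510385435695 -5.162765849657415
end edge dir 83.6224291555861 0.06879312153888449
```

View pics/crop.png

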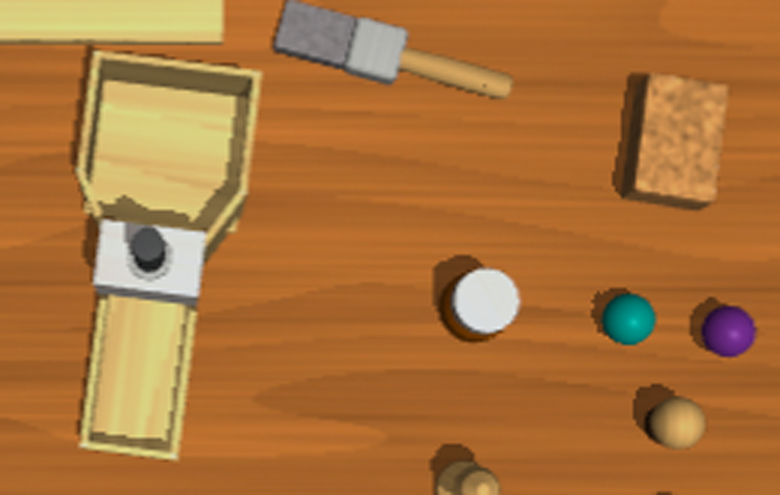

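```bash
python3 -m handwheel '[[0.01,-0.098,-0.005,0,0],[0.01,-0.098,-0.005,0,0],[0.01,-0.098,-0.005,0,0],[0.01,-0.098,-0.005,0,0],[0.01,-0.098,-0.005,0,0],[0.01,-0.098,-0.005,0,0],[0.01,-0.098,-0.005,0,0],[0.01,-0.098,-0.005,0,0],[0.01,-0.098,-0.005,0,0],[0.02,-0.035,-0.03,0,0]]'
```

```text
clock: 2.65
tcp_pos: [0.4891, -0.3295, 0.2591]
ee_rot: [0.001, 0.055, 0.998, -0.002]
contact_force: [0.3, 1.4, -0.3]
opening: 1.001
grasp_force: 0.0
```

```bash
python3 - <<'E'
from h import *
o=telemetry.get_obs();print(o['tcp_pos'])
C=cal('wrist');im=camera('wrist');save('w2',im)
for r in finder.regions_of('wrist','ball')[:5]:
    u=r['point'][::-1];v=im[r['pixels']].mean(0).round();print(r['score'],u,v,r['pixels'].sum(),atz(C,u,.0315).round(4))
print(proj(C,[.4955,-.331,.0315]))
E
```

```text
[ 0.48905265 -0.32954225  0.25911075]
0.91 [354.9, 264.3] [ 51. 118. 109.] 836 [ 0.5629 -0.3002  0.0315]
0.82 [323.4, 208.3] [176. 145. 102.] 987 [ 0.4949 -0.3287  0.0315]
0.73 [293.5, 266.6] [ 92.  48. 109.] 802 [ 0.5581 -0.3697  0.0315]
0.63 [315.6, 136.1] [ 93.  49. 108.] 1030 [ 0.418  -0.3285  0.0315]
0.5 [622.2, 265.4] [94. 82. 58.] 6131 [0.6    0.0146 0.0315]
[[321.36395312 209.10410095]]
```

View pics/w2.png

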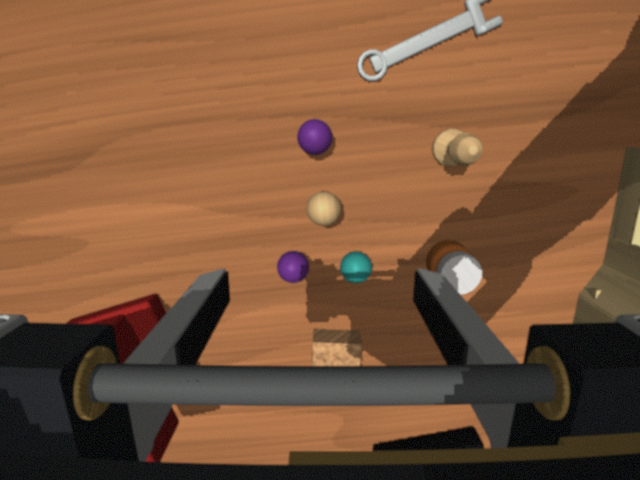

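The wrist view shows the wooden ball at (323,208), clear of the purple and turquoise balls; all three views agree on (0.495, -0.330). Descending.

```bash
python3 -m handwheel '[[0.006,0,-0.08,0,0],[0.006,0,-0.09,0,0],[0,0,-0.09,0,0],[0,0,-0.08,0,0],[0,0,-0.06,0,0],[0,0,-0.04,0,0],[0,0,-0.03,0,0],[0,0,-0.013,0,0],[0,0,0,0,0],[0,0,0,0,0]]'; python3 -m handwheel '[[0,0,0,0,0.4],[0,0,0,0,0.6],[0,0,0,0,0.8],[0,0,0,0,1],[0,0,0,0,1],[0,0,0,0,1],[0,0,0,0,1],[0,0,0,0,1],[0,0,0,0,1],[0,0,0,0,1]]'
```

```text
clock: 3.75
tcp_pos: [0.4949, -0.3262, 0.0178]
ee_rot: [0.001, 0.054, 0.999, -0.001]
contact_force: [0.2, -0.1, -0.7]
opening: 0.999
grasp_force: 0.0
clock: 4.75
tcp_pos: [0.4943, -0.3272, 0.0171]
ee_rot: [0.001, 0.054, 0.999, -0.001]
contact_force: [-0.4, -4.1, 2.4]
opening: 0.391
grasp_force: 30.0
```

```bash
python3 -m handwheel '[[0,0,0.01,0,1],[0,0,0.03,0,1],[0,0,0.06,0,1],[0,0,0.08,0,1],[0,0,0.09,0,1],[0,0,0.09,0,1],[0,0,0.08,0,1],[0,0,0.03,0,1],[0.02,0.03,0,0,1],[0.03,0.05,0,0,1]]'; python3 -m handwheel '[[0.035,0.066,0,0,1],[0.04,0.074,0,0,1],[0.04,0.074,0,0,1],[0.04,0.074,0,0,1],[0.04,0.074,0,0,1],[0.04,0.074,0,0,1],[0.04,0.074,0,0,1],[0.04,0.074,0,0,1],[0.03,0.05,0,0,1],[0.02,0.025,0,0,1]]'
python3 - <<'E'
from h import *
o=telemetry.get_obs();print(o['tcp_pos'],o['opening'],o['grasp_force'])
C=cal('wrist');im=camera('wrist');save('w3',im)
camera('top')
print(proj(cal('top'),np.array(o['tcp_pos'])+[0,0,.019]))
for t in('pin','ball'):
  for r in finder.regions_of('wrist',t)[:2]:
    u=r['point'][::-1];print(t,r['score'],u,atz(C,u,.16).round(4))
# candidates reprojected
p=np.array([.599,.05]);e=np.array([np.cos(np.radians(174)),np.sin(np.radians(174))]);n=np.array([-e[1],e[0]])
P=lambda x,y,z:[*(p+x*e+y*n),z]
q=proj(C,[P(0,0,.176),P(-22,0,0),P(-.022,.035,.118),P(-.022,-.035,.118),P(.022,.035,.118),P(.022,-.035,.118),P(.125,.03,.038),P(.125,-.03,.038)])
for a in q: cv2.circle(im,tuple(int(v) for v in a),3,(255,0,0),1)
save('w3',im)
E
```

```text
clock: 5.75
tcp_pos: [0.5183, -0.286, 0.2514]
ee_rot: [-0.0, 0.055, 0.998, 0.0]
contact_force: [0.3, -0.7, -0.8]
opening: 0.391
grasp_force: 30.0
clock: 6.75
tcp_pos: [0.7007, 0.0473, 0.2492]
ee_rot: [-0.002, 0.052, 0.999, 0.001]
contact_force: [0.4, -0.4, -0.9]
opening: 0.392
grasp_force: 30.0
[0.70071192 0.04728505 0.24920247] 0.3923527399072034 29.999701380729675
[[320.35734032 148.143702  ]]
pin 0.7 [310.4, 92.3] [0.5988 0.0506 0.16  ]
ball 0.96 [318.2, 301.0] [0.7497 0.0399 0.16  ]
ball 0.83 [3.5, 121.8] [ 0.5914 -0.1687  0.16  ]
```

View pics/w3.png

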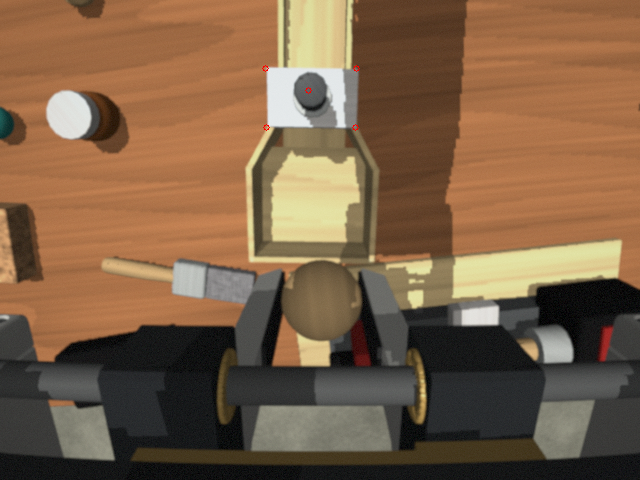

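The overlay (block corners and pin top, red dots) matches the picture to about 1 px, so the pin at (0.599, 0.050) and 174° hold. The ball is centred in the fingers at (320,300). Lowering into the hopper.

```bash
python3 -m handwheel '[[-0.008,-0.004,-0.01,0,1],[-0.006,-0.004,-0.03,0,1],[0,0,-0.06,0,1],[0,0,-0.07,0,1],[0,0,-0.07,0,1],[0,0,-0.06,0,1],[0,0,-0.045,0,1],[0,0,-0.03,0,1],[0,0,0,0,1],[0,0,0,0,1]]'
```

```text
clock: 7.95
tcp_pos: [0.6946, 0.039, 0.0647]
ee_rot: [0.0, 0.054, 0.999, -0.0]
contact_force: [0.2, 0.5, -0.1]
opening: 0.39
grasp_force: 30.0
```

```bash
python3 -m handwheel '[[0,0,-0.015,0,1],[0,0,-0.015,0,1],[0,0,-0.01,0,1],[0,0,-0.006,0,1],[0,0,-0.004,0,1],[0,0,-0.003,0,1],[0,0,-0.002,0,1],[0,0,-0.002,0,1],[0,0,0,0,1],[0,0,0,0,1]]'
```

```text
clock: 8.95
tcp_pos: [0.6944, 0.0396, 0.0356]
ee_rot: [0.0, 0.054, 0.999, 0.0]
contact_force: [0.4, -0.6, 0.2]
opening: 0.396
grasp_force: 30.0
```

```bash
python3 -m handwheel '[[0,0,-0.001,0,1],[0,0,-0.001,0,1],[0,0,0,0,1],[0,0,0,0,1],[0,0,0,0,1],[0,0,0,0,1],[0,0,0,0,1],[0,0,0,0,1],[0,0,0,0,1],[0,0,0,0,1]]'
```

```text
clock: 9.95
tcp_pos: [0.6947, 0.0396, 0.035]
ee_rot: [0.0, 0.054, 0.999, -0.0]
contact_force: [-1.1, 0.0, 4.9]
opening: 0.39
grasp_force: 30.0
```

Touching the floor (4.9 N up). I'll release with a small opening, wait, then rise.

```bash
python3 -m handwheel '[[0,0,0.0005,0,0.6],[0,0,0,0,0.55],[0,0,0,0,0.52],[0,0,0,0,0.48],[0,0,0,0,0.45],[0,0,0,0,0.42],[0,0,0,0,0.42],[0,0,0,0,0.42],[0,0,0,0,0.42],[0,0,0,0,0.42]]'; python3 -m handwheel '[[0,0,0.02,0,0.42],[0,0,0.04,0,0.42],[0,0,0.07,0,0.42],[0,0,0.08,0,0.42],[0,0,0.08,0,0.42],[0,0,0.08,0,0.42],[0,0,0.07,0,0.42],[0,0,0.04,0,0.42],[0,0,0,0,0.42],[0,0,0,0,0.42]]'
python3 - <<'E'
from h import *
C=cal('wrist');im=camera('wrist');save('w4',im)
for t in('pin','ball'):
  for r in finder.regions_of('wrist',t)[:2]:
    u=r['point'][::-1];print(t,r['score'],u,atz(C,u,.176 if t=='pin' else .045).round(4))
E
```

```text
clock: 10.95
tcp_pos: [0.6944, 0.0396, 0.0347]
ee_rot: [0.0, 0.054, 0.999, -0.0]
contact_force: [0.8, 0.0, 0.2]
opening: 0.58
grasp_force: 0.0
clock: 11.95
tcp_pos: [0.6943, 0.0396, 0.275]
ee_rot: [0.0, 0.054, 0.999, -0.0]
contact_force: [-1.2, -0.0, 0.3]
opening: 0.58
grasp_force: 0.0
pin 0.76 [320.1, 104.2] [0.6004 0.0488 0.176 ]
pin 0.66 [318.0, 141.5] [0.6256 0.0446 0.176 ]
ball 0.76 [323.1, 142.7] [0.6303 0.0483 0.045 ]
ball 0.75 [18.1, 122.8] [ 0.5699 -0.2769  0.045 ]
```

View pics/w4.png

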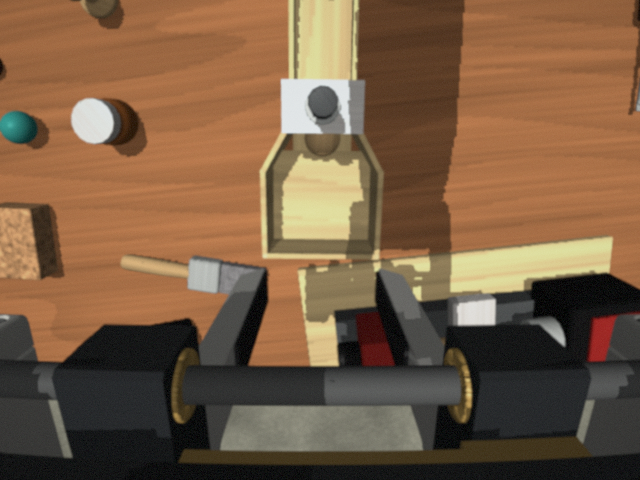

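The ball lies against the pin at (322,140), as wanted. Now the pin grasp.

```bash
python3 -m handwheel '[[-0.02,0.003,0,0,0.3],[-0.04,0.004,0,0,0.3],[-0.05,0.005,0,0,0.3],[-0.04,0.005,0,0,0.3],[-0.025,0.003,0,0,0.3],[-0.01,0.001,0,0,0.3],[-0.005,0,0,0,0.3],[0,0,0,0,0.3],[0,0,0,0,0.3],[0,0,0,0,0.3]]'
python3 - <<'E'
from h import *
o=telemetry.get_obs();print(o['tcp_pos'])
for n in('top','scene'):
  C=cal(n);camera(n)
  for r in finder.regions_of(n,'pin')[:1]:print(n,r['score'],r['point'],r['pixels'].sum(),atz(C,r['point'][::-1],.16).round(4))
C=cal('wrist');camera('wrist')
for r in finder.regions_of('wrist','pin')[:1]:print(r['score'],r['point'],atz(C,r['point'][::-1],.165).round(4))
E
```

```text
clock: 13.1
tcp_pos: [0.5998, 0.05, 0.2744]
ee_rot: [-0.0, 0.054, 0.999, -0.0]
contact_force: [0.6, 0.6, -0.4]
opening: 0.704
grasp_force: 0.0
[0.59976363 0.04997518 0.27440849]
scene 0.86 [224.2, 348.6] 372 [0.6123 0.0355 0.16  ]
0.65 [221.0, 319.9] [0.5912 0.0498 0.165 ]
```

```bash
python3 -m handwheel '[[-0.001,0,-0.02,0,0.3],[0,0,-0.04,0,0.3],[0,0,-0.06,0,0.3],[0,0,-0.06,0,0.3],[0,0,-0.05,0,0.3],[0,0,-0.03,0,0.3],[0,0,-0.015,0,0.3],[0,0,-0.005,0,0.3],[0,0,0,0,0.3],[0,0,0,0,0.3]]'; python3 -m handwheel '[[0,0,0,0,0.5],[0,0,0,0,0.6],[0,0,0,0,0.65],[0,0,0,0,0.7],[0,0,0,0,0.75],[0,0,0,0,0.8],[0,0,0,0,1],[0,0,0,0,1],[0,0,0,0,1],[0,0,0,0,1]]'
```

```text
clock: 14.4
tcp_pos: [0.6, 0.05, 0.1362]
ee_rot: [0.001, 0.054, 0.999, -0.0]
contact_force: [-0.1, -0.2, 0.5]
opening: 0.697
grasp_force: 0.0
clock: 15.4
tcp_pos: [0.5988, 0.0504, 0.1347]
ee_rot: [0.0, 0.054, 0.999, 0.0]
contact_force: [-0.5, 2.2, 0.6]
opening: 0.228
grasp_force: 30.0
```

```bash
python3 -m handwheel '[[0,0,0.004,0,1],[0,0,0.006,0,1],[0,0,0.008,0,1],[0,0,0.008,0,1],[0,0,0.008,0,1],[0,0,0.008,0,1],[0,0,0.008,0,1],[0,0,0.006,0,1],[0,0,0.004,0,1],[0,0,0,0,1]]'
```

```text
clock: 16.4
tcp_pos: [0.5989, 0.0502, 0.1652]
ee_rot: [0.0, 0.054, 0.999, 0.0]
contact_force: [-0.8, 2.0, -1.4]
opening: 0.229
grasp_force: 30.0
```

```bash
python3 -m handwheel '[[0,0,0.006,0,1],[0,0,0.008,0,1],[0,0,0.01,0,1],[0,0,0.01,0,1],[0,0,0.01,0,1],[0,0,0.008,0,1],[0,0,0.005,0,1],[0,0,0.002,0,1],[0,0,0,0,1],[0,0,0,0,1]]'; python3 -m handwheel '[[0,0,0,0,1],[0,0,0,0,1],[0,0,0,0,1],[0,0,0,0,1],[0,0,0,0,1],[0,0,0,0,1],[0,0,0,0,1],[0,0,0,0,1],[0,0,0,0,1],[0,0,0,0,1]]'
python3 - <<'E'
from h import *
C=cal('scene');im=camera('scene');c=cv2.resize(im[150:390,220:500],None,fx=2.5,fy=2.5);save('s2',c)
for n in('top','wrist'):
  C=cal(n);camera(n)
  for r in finder.regions_of(n,'ball')[:3]:print(n,r['score'],r['point'],atz(C,r['point'][::-1],.035).round(4))
E
```

```text
clock: 17.4
tcp_pos: [0.599, 0.0501, 0.1945]
ee_rot: [0.0, 0.054, 0.999, -0.0]
contact_force: [-0.3, 2.4, -1.0]
opening: 0.232
grasp_force: 30.0
clock: 18.4
tcp_pos: [0.5989, 0.0501, 0.1942]
ee_rot: [0.0, 0.054, 0.999, -0.0]
contact_force: [0.6, 0.9, -1.4]
opening: 0.232
grasp_force: 30.0
top 0.73 [242.6, 479.9] [ 0.5651 -0.2955  0.035 ]
top 0.57 [246.0, 516.4] [ 0.5584 -0.3748  0.035 ]
top 0.56 [270.0, 313.7] [0.5029 0.0641 0.035 ]
wrist 0.84 [94.4, 324.4] [0.4933 0.064  0.035 ]
```

View pics/s2.png

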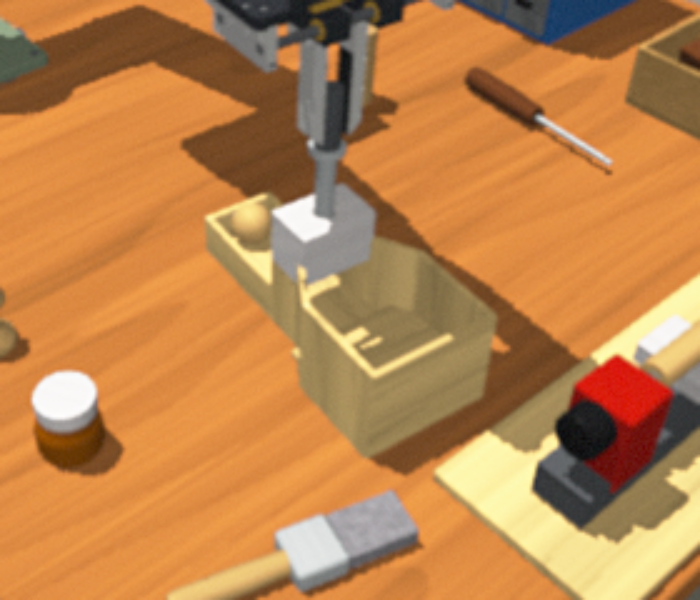

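The ball is in the trough at crop (250,222), about 106 mm downstream. The pin is held up, with its shaft still in the block at (325,205). One more second to settle, then hand in.

```bash
python3 -m handwheel '[[0,0,0,0,1],[0,0,0,0,1],[0,0,0,0,1],[0,0,0,0,1],[0,0,0,0,1],[0,0,0,0,1],[0,0,0,0,1],[0,0,0,0,1],[0,0,0,0,1],[0,0,0,0,1]]'; python3 -c "
from cell import order;print(order.sign_off())"
```

```text
clock: 19.65
tcp_pos: [0.5988, 0.0501, 0.1942]
ee_rot: [0.0, 0.054, 0.999, -0.0]
contact_force: [0.5, 1.7, -1.0]
opening: 0.226
grasp_force: 30.0
the job is handed in; nothing more can be done
None
```

The job is done and handed in at 19.65 s: the ball rolled into the trough, and the arm is holding the gate pin steady, raised about 60 mm with its lower end still in the guide; no verdict was returned.

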